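Clear the vial and hold the spectrometer's sprung press arm down on the sample

TASK

Someone has left the white-capped vial standing on the spectrometer's sample plate, in the way of the press arm: lift it off and stand it upright in the blue tray beside the instrument, free of the gripper. Then bring the sprung press arm down by its green bar all the way to its stop, so that its foot clamps the sample disc, and finish with the gripper still holding it down there for the scan. Keep the vial upright throughout, and leave the sample disc where it lies and the yellow-capped vial, tip rack, wash bottle and beaker undisturbed.

Things in the scene. Friction and masses are not known exactly. Their poses are not given: they have to be found in the camera images.
- spectrometer: White bench spectrometer, fixed, 325 x 220 mm, front (sample end) roughly towards the robot. Origin at bench level under the crystal; x points front to back, z up. Front face at x = -90 mm. Level steel sample plate 150 x 150 mm (x -80 to +70), top at z = 100. Optics housing behind, from x = +100, is 137 high; pivot lugs at x = 58 to 92, y = +-54 to +-66 reach z = 142.
- crystal (a point): Centre of the measuring crystal, on the sample plate's top face (z = 100 mm).
- pivot (a point): Middle of the press arm's pivot shaft: 75 mm behind the crystal and 22 mm above the sample plate; the shaft runs along the spectrometer's y.
- press_arm (a joint): Angle of the sprung press arm, rad: 0 = raised at rest, steep; 1.20 = down at its stop, level over the plate, pointing to the front. Springs back to 0 when let go. Takes 4 N at the bar at first, 9 N near the stop, 13 N at it with the foot clamping. Yoke of two side plates 4 mm thick at y = +-45 mm; a bridge halfway carries the foot below and a black knob (top 32 mm above pivot when down).
- bar (a point): Middle of the press arm's green cross bar, the grip: round, 18 mm diameter, 86 mm long between the side plates, along the spectrometer's y, rigid with the arm. Moves on a circle of radius 147 mm about the pivot: at rest 40 mm in front of and 141 mm above the pivot (263 above the bench), at the stop 146 in front and 14 above (136 above the bench).
- press_foot: Sprung steel foot of the press arm, 14 mm diameter; origin at the middle of its face. It gives up to 4 mm. With the arm at its stop it presses the sample disc over the crystal with about 8 N.
- sample: Terracotta-coloured rigid disc, 28 mm diameter, 6 mm thick, 12 g, loose, lying on the crystal on the sample plate. Origin at the centre of its underside.
- vial: Amber glass vial with a white screw cap, loose, about 45 g: 28 mm diameter up to 40 mm, cap 26 mm diameter from 47 mm to 61 mm, 61 mm tall. Stands on the sample plate about 53 mm in front of the crystal. Origin at the centre of its underside, z up.
- tray: Blue open tray fixed to the bench, to one side of the spectrometer (either side), 160 x 110 mm (its x, y) and 22 mm high, walls 4 mm, inner floor 4 mm above the bench. Origin at the centre of its underside; the yellow-capped vial stands in its +x half.
- yellow_vial: Bystander: vial of the same size with a yellow cap, standing in the +x half of the tray. Origin at the centre of its underside.
- tip_rack: Bystander: turquoise pipette tip rack, 120 x 82 mm, 58 mm high with its tips, on the side away from the tray. Origin at the centre of its underside.
- wash_bottle: Bystander: white bottle with red cap, 64 mm diameter, 165 mm tall. Origin at the centre of its underside.
- beaker: Bystander: white plastic beaker, 68 mm diameter, 90 mm tall. Origin at the centre of its underside.
Not all that is in view belongs to the job. Of the things that look like the tray, the larger one is meant.

How it is judged:
On the way, in this order (a step that is already met when the one before it is completed fails the run):
1. the white-capped vial stands upright in the tray, let go, before the press arm is brought down (x of vial in the frame of tray between -0.08 and 0.08 m and y of vial in the frame of tray between -0.055 and 0.055 m and height (world z) of vial below 0.012 m and angle between vial's own z axis and vertical below 0.12 rad and contact force between the fingers and vial below 0.1 N and value of joint press_arm below 0.4 rad), for 0.2 s.
2. the press arm is brought down to its stop by the gripper and held (value of joint press_arm above 1.15 rad and contact force between the fingers and press_arm_c0 above 2 N), for 0.4 s.
At the end, for the whole second after the job is handed in: Press arm still and at its stop (over 1.15 rad), fingers bearing on its green bar and foot on the sample disc (over 2 N each), disc within 7 mm of the crystal; white-capped vial upright (0.12 rad), at rest on the tray's floor; bystanders within 25 mm of their starts (all of step 2 and velocity of joint press_arm between -0.1 and 0.1 rad/s and contact force between press_foot and sample above 2 N and horizontal distance between sample and crystal below 0.007 m and x of vial in the frame of tray between -0.08 and 0.08 m and y of vial in the frame of tray between -0.055 and 0.055 m and height (world z) of vial below 0.012 m and angle between vial's own z axis and vertical below 0.12 rad and linear speed of vial below 0.02 m/s and distance of each of yellow_vial, tip_rack, wash_bottle, beaker from where it was at the start of the episode below 0.025 m); the arm keeps its last pose, push and grip.
It fails at once if the vial is tipped over or carried on its side (angle between vial's own z axis and vertical above 0.6 rad).
It fails at once if the press arm is brought down on the vial (contact force between press_arm and vial above 3 N).
It fails at once if the sample disc is knocked off the crystal (horizontal distance between sample and crystal above 0.012 m).
It fails at once if a bystander is knocked about (distance of any of yellow_vial, tip_rack, wash_bottle, beaker from where it was at the start of the episode above 0.03 m).
It also fails if it takes over 72 s, if anything falls off the work surface, if the arm or the gripper's body presses on something with over 40 N, if the wrist force passes 120 N, or if a joint passes its speed limit or range.

ROBOT

A 6-joint arm with a two-finger parallel gripper is mounted at the origin on the work surface. World frame = base frame: x ahead of the robot, y to its left, z up, the work surface at z = 0. Lengths are in m, angles in rad, forces in N, time in s.
With the tool pointing down it reaches from about 0.25 to 0.8 m from the base axis. Payload 8.5 kg.
Tool frame: the origin (TCP) lies at the very end of the fingers, on their centre line; the grasp point (between the pads) lies 19 mm behind it; y points along the fingers, x is the direction in which the jaws open and shut, and the axes are right-handed (so a half turn about y gives the same grasp; the last joint's range is limited). The gripper opens to 85 mm and grips with 20 to 120 N. Pads are 22 mm wide; open, the fingers measure 114 mm over their backs; the gripper's body (76 mm by 85 mm) begins 54 mm behind the grasp point. The pads swing forward as they close: fully open they stand 13 mm farther back than shut.
Start: joints at [-1.114, 0.238, -0.013, 1.319, 0, 1.571], TCP at [0.232, -0.471, 0.231] pointing down, gripper open.
Joint ranges: [-2.66, 2.66], [-1.03, 1.9], [-1.14, 1.46], [-1.82, 2.27], [-1.45, 1.34], [-3.14, 3.14]. Speed limits (rad/s): [2.22, 2.22, 2.79, 3.14, 3.14, 3.14].

INTERFACE

Orientations are given as a unit quaternion [x, y, z, w].
In Python, from bench import manip, inverse_kinematics, imaging gives the robot as it stands. Calls block until the motion is done:
- manip.movep(position, orientation): joint-space move of the TCP to a pose.
- manip.move_straight(position, orientation=None, rate=0.15): straight line of the TCP; orientation=None keeps the orientation; rate is the mean speed in m/s.
- manip.set_joints(angles): joint-space move.
- manip.move_gripper(opening, f_grip=None): finger opening in m; f_grip is the grip in N (None keeps the last); returns when the fingers have stopped.
- manip.hold(seconds).
- inverse_kinematics(position, orientation): joint angles nearest the present ones, or None.
- manip.get_state(): the state.
- imaging.read_camera(name): name is "side" or "top"; returns a dict with "img" (420x560x3 uint8, blue, green, red), "range_z" (420x560 float32, m along the optical axis (not along the pixel's ray), 0 where there is no reading), "fx", "fy", "cx", "cy" (pixels), "origin" and "attitude" of the camera in the world. Camera axes: x right, y down, z forward; pixel columns grow to the right and rows downward; lengths in m; the calibration is good to about 2 mm. A picture is of the moment at which its call begins.
A pose or a line that the arm cannot do raises manip.PlanningError and nothing moves.
- manip.close_job(): hands the job in, once; it reports no verdict.
Trained networks look in the newest picture that a camera, given by its name, has taken for a name from the list of things; names that differ only in an ending like _2 or _b are one class to them, and where a whole thing is asked for, a point or a joint stands for the part that bears it (a point fixed in the world has none). Each returns a list of dicts, best first, with "confidence" (0 to 1); they miss things now and then, are a little off and sometimes report something else, mostly with a low value. They report only what shows in the picture. A call takes as long as a camera call. They do not tell look-alikes from the thing itself.
- imaging.outline_of(camera, query): "pixels" (420x560 bool, what is visible of it) and "at" ([row, column] in pixels, amid what is visible of it).
The state is a dict: "t": time; "q": joint angles; "joint_velocities": joint speeds; "joint_torque": joint torques, N m; "tcp_pos": TCP position; "eef_rot": TCP orientation; "contact_force": force on the tool from outside, world axes, zero at the start; "moment": the same for the moment, N m; "gripper_width": finger opening in m.
Only numpy, scipy, OpenCV 4.12 (cv2) and the standard library are available. Lean on these libraries where they do the work, as an engineer would, in place of code of your own. Each camera call takes 0.05 s, during which the arm holds its last target. There are 200 camera calls.

## Working session

There is one attempt and no reset: what is moved stays moved. The work goes in short steps, each a Python script; the robot and the scene stay as the last script left them, time stands still between calls to the robot, and variables do not carry over. Pictures are saved under pics/ and viewed, about 8 in all and at most 12, crops included, and the job is handed in when it is done.

```bash
mkdir -p pics; ls; cat > h.py <<'E'
import numpy as np, cv2
from bench import manip, inverse_kinematics, imaging
from scipy.spatial.transform import Rotation as R
def cam(n):
    c=imaging.read_camera(n); a=np.array(c["attitude"],float)
    c["R"]=a if a.shape==(3,3) else R.from_quat(a.ravel()).as_matrix(); return c
def cloud(c):
    z=c["range_z"]; v,u=np.mgrid[:z.shape[0],:z.shape[1]]
    p=np.stack([(u-c["cx"])/c["fx"]*z,(v-c["cy"])/c["fy"]*z,z],-1)@c["R"].T+np.array(c["origin"])
    p[z<=0]=np.nan; return p
E
python3 - <<'E'
from h import *
ims=[]
for n in("top","side"):
    c=cam(n); P=cloud(c); cv2.imwrite(f"pics/{n}0.png",c["img"]); np.save(f"{n}0.npy",P)
    print(n,np.round(c["origin"],3),np.round(c["R"][:,2],2),c["fx"])
    for q in["spectrometer","press_arm","bar","sample","vial","tray","yellow_vial","tip_rack","wash_bottle","beaker"]:
        for d in imaging.outline_of(n,q)[:3]:
            m=d["pixels"]; p=P[m]; 
            print(q,round(d["confidence"],2),np.round(d["at"]),m.sum(),np.round(np.nanmedian(p,0),3),np.round(np.nanpercentile(p,[3,97],axis=0),3).tolist())
print(manip.get_state())
E
```

```text
pics
top [0.288 0.039 1.186] [ 0.16 -0.   -0.99] 428.86905538397684
spectrometer 0.56 [134. 304.] 10291 [ 0.647 -0.02   0.103] [[0.503, -0.124, 0.072], [0.807, 0.086, 0.266]]
press_arm 0.65 [137. 302.] 10084 [ 0.646 -0.02   0.103] [[0.503, -0.123, 0.072], [0.805, 0.086, 0.267]]
press_arm 0.6 [126. 304.] 417 [ 0.627 -0.016  0.269] [[0.616, -0.06, 0.129], [0.666, 0.027, 0.275]]
bar 0.6 [126. 306.] 477 [ 0.628 -0.017  0.269] [[0.616, -0.062, 0.128], [0.666, 0.027, 0.275]]
sample 0.47 [159. 301.] 84 [ 0.59  -0.01   0.106] [[0.579, -0.023, 0.103], [0.603, 0.0, 0.11]]
vial 0.54 [162. 302.] 80 [ 0.59  -0.01   0.106] [[0.58, -0.023, 0.103], [0.603, 0.0, 0.11]]
tray 0.94 [221. 187.] 2235 [0.44  0.296 0.005] [[0.368, 0.24, 0.001], [0.519, 0.348, 0.024]]
tray 0.73 [295. 150.] 1596 [0.245 0.393 0.004] [[0.187, 0.349, -0.0], [0.304, 0.434, 0.019]]
yellow_vial 0.18 [221. 402.] 1496 [ 0.439 -0.282  0.049] [[0.384, -0.325, 0.015], [0.497, -0.243, 0.06]]
tip_rack 0.74 [220. 401.] 1513 [ 0.439 -0.283  0.049] [[0.384, -0.327, 0.014], [0.496, -0.243, 0.06]]
wash_bottle 0.57 [146. 168.] 781 [0.634 0.332 
[... 1446 characters left out ...]
.009], [0.506, 0.305, 0.066]]
{'t': 1.1, 'q': array([-1.11398813e+00,  2.38167748e-01, -1.35127075e-02,  1.31919307e+00,
       -2.32719344e-05,  1.57079882e+00]), 'joint_velocities': array([-0.00215802,  0.0019287 ,  0.00181403, -0.00063574, -0.00060332,
        0.00020915]), 'joint_torque': array([-8.51798413e-04, -5.38590038e+01,  3.46701550e+01,  2.76113751e-03,
       -2.18279922e-05, -2.89592180e-06]), 'tcp_pos': array([ 0.23154215, -0.47112849,  0.2312882 ]), 'eef_rot': array([-0.60021826,  0.37383108, -0.37377604,  0.60023315]), 'contact_force': array([ 0.35582439,  0.54247583, -0.34745135]), 'moment': array([0.01318145, 0.04791292, 0.01838412]), 'gripper_width': 0.08517655976258573}
```

```bash
python3 - <<'E'
import cv2,numpy as np
a=cv2.imread("pics/top0.png")[60:340,100:460]; cv2.imwrite("pics/a.png",cv2.resize(a,None,fx=2.1,fy=2.1,interpolation=2))
b=cv2.imread("pics/side0.png")[130:390,100:360];cv2.imwrite("pics/b.png",cv2.resize(b,None,fx=2.3,fy=2.3,interpolation=2))
from scipy.spatial.transform import Rotation as R
print(R.from_quat([-0.60021826,0.37383108,-0.37377604,0.60023315]).as_matrix().round(3))
P=np.load("side0.npy");T=np.load("top0.npy")
# bar ends / yaw: points near z>.26 in top
p=T.reshape(-1,3);m=(p[:,2]>.255)&(p[:,0]>.58)&(p[:,0]<.7)&(abs(p[:,1])<.12);q=p[m];print(m.sum(),np.polyfit(q[:,1],q[:,0],1),q.min(0),q.max(0),q.mean(0))
# vial region in top & side above plate
for n,A in(("top",p),("side",P.reshape(-1,3))):
  m=(A[:,2]>.125)&(A[:,2]<.18)&(A[:,0]>.48)&(A[:,0]<.575)&(abs(A[:,1])<.08);q=A[m];print(n,m.sum(),q.min(0),q.max(0))
  # cap top
  q=q[q[:,2]>q[:,2].max()-.004];print(np.median(q,0),np.percentile(q,[2,98],axis=0))
# optics housing yaw & tray rect
m=(p[:,2]>.13)&(p[:,2]<.142)&(p[:,0]>.68)&(abs(p[:,1])<.15);print(cv2.minAreaRect(p[m][:,:2].astype(np.float32)*1000))
m=(abs(p[:,2]-.1)<.005)&(p[:,0]>.48)&(p[:,0]<.7)&(abs(p[:,1])<.15);print(cv2.minAreaRect(p[m][:,:2].astype(np.float32)*1000))
m=(p[:,2]>.015)&(p[:,2]<.026)&(p[:,0]>.34)&(p[:,0]<.55)&(abs(p[:,1]-.295)<.07);print(cv2.minAreaRect(p[m][:,:2].astype(np.float32)*1000))
E
```

```text
[[ 0.441 -0.     0.897]
 [-0.897  0.     0.441]
 [-0.    -1.    -0.   ]]
350 [0.13191765 0.62766463] [ 0.61232152 -0.06467531  0.25544409] [0.64034734 0.03395639 0.27930406] [ 0.62558868 -0.01573675  0.27006845]
top 127 [ 0.5280865  -0.02096413  0.12515092] [0.55437815 0.00504186 0.16614556]
[ 0.54339379 -0.00725878  0.16321829] [[ 0.5330293  -0.01821107  0.16233683]
 [ 0.55358035  0.00263706  0.16590432]]
side 168 [ 0.52831011 -0.02174138  0.12523089] [0.55402086 0.00722687 0.16343106]
[ 0.54343572 -0.00757205  0.16108866] [[ 0.53177108 -0.01978752  0.15946612]
 [ 0.55368385  0.00416434  0.16326611]]
((746.4860229492188, -31.672157287597656), (210.44139099121094, 148.67880249023438), 82.8800277709961)
((603.46728515625, -12.626312255859375), (213.2614288330078, 197.1750946044922), 82.33770751953125)
((443.192138671875, 294.7121887207031), (111.38890075683594, 159.9736785888672), 86.65228271484375)
```

View pics/a.png

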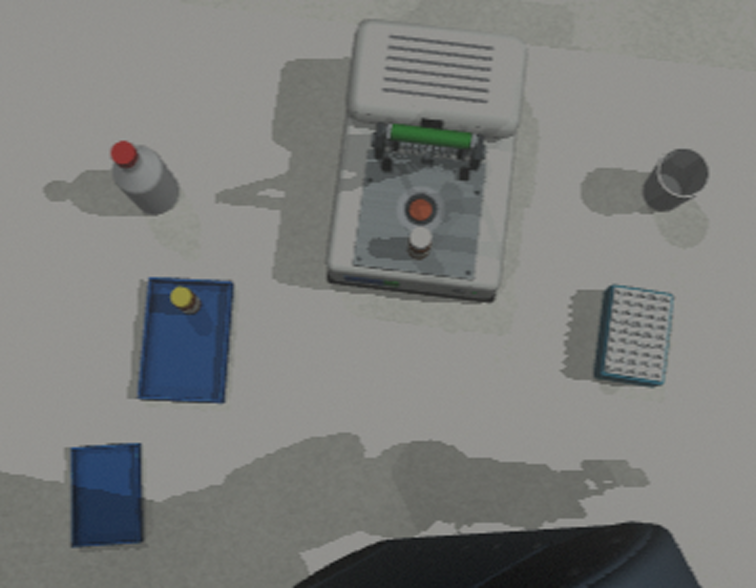

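View pics/b.png

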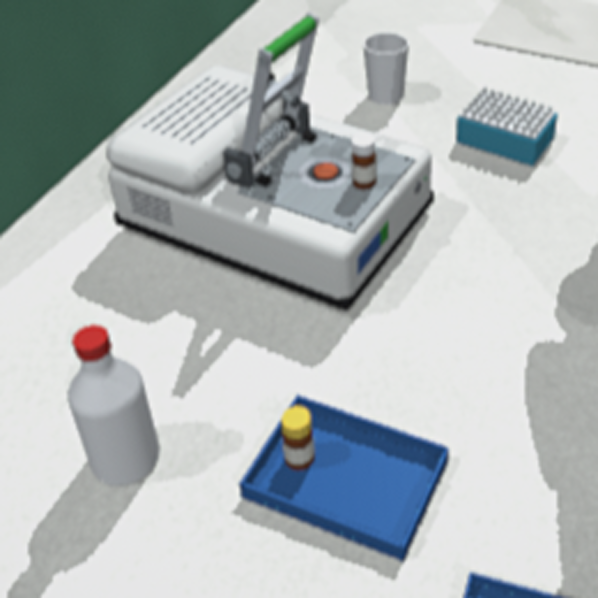

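Side crop: the white-capped vial is on the plate at side pixel (259,202), the yellow one in the tray at (228,320). The sample disc is at (242,204).

Look-alikes in the top view:
- **Vials:** the white cap is at (300,174) and the yellow at (187,201). I take the white one on the plate.
- **Trays:** the large one is at (189,222) and the small one at (151,295). I take the large one, which measures 160x111 and holds the yellow vial.

The measured bar (z 0.270 at its top) and the plate both fit the given geometry, with the spectrometer's yaw about -7.5°.

```bash
cat >> h.py <<'E'
YAW=np.radians(-7.5); C=np.array([.5905,-.0105,.1])
ex=np.array([np.cos(YAW),np.sin(YAW),0]); ey=np.array([-ex[1],ex[0],0]); ez=np.array([0,0,1.])
def orient(tool_y,tool_x):
    return R.from_matrix(np.stack([tool_x,tool_y,np.cross(tool_x,tool_y)],1)).as_quat()
t=np.radians(20); AX=np.sin(t)*ex-np.cos(t)*ez      # vial approach axis
OV=[orient(AX,s*ey) for s in(1,-1)]
OB=[orient(-ez,s*ex) for s in(1,-1)]
V=np.array([.5405,-.0073,.126]); PL=np.array([.407,.297,.030+.001])  # grasp points
E
python3 - <<'E'
from h import *
for o in OV:
    for p in (V+.019*AX-.12*AX,V+.019*AX,V+.019*AX+.12*ez,PL+.019*AX+.15*ez,PL+.019*AX):
        q=inverse_kinematics(p,o); print(None if q is None else np.round(q,2))
for o in OB:
    for d,z in((.035,.34),(.035,.244),(-.071,.117)):
        p=C+d*ex; p[2]=z; q=inverse_kinematics(p,o); print("B",None if q is None else np.round(q,2))
E
```

```text
[ 0.03 -0.04 -0.43  0.84 -0.05  0.15]
[ 0.01  0.13 -0.56  0.53 -0.05  0.13]
[ 0.01  0.03 -0.34  0.85 -0.05  0.13]
[ 0.79  0.09 -0.44  0.82 -0.27  0.89]
[ 0.79  0.28 -0.67  0.4  -0.27  0.89]
[ 0.03 -0.04 -0.43  0.84 -0.05 -2.99]
[ 0.01  0.13 -0.56  0.53 -0.05 -3.01]
[ 0.01  0.03 -0.34  0.85 -0.05 -3.01]
[ 0.79  0.09 -0.44  0.82 -0.27 -2.25]
[ 0.79  0.28 -0.67  0.4  -0.27 -2.25]
B [-0.02  0.42  0.53  1.68  0.    1.68]
B [-0.02  0.41  0.27  1.43  0.    1.68]
B [-0.    0.29 -0.24  1.04  0.    1.7 ]
B [-0.02  0.42  0.53  1.68  0.   -1.46]
B [-0.02  0.41  0.27  1.43  0.   -1.46]
B [-0.    0.29 -0.24  1.04  0.   -1.44]
```

```bash
python3 - <<'E'
from h import *
o=OV[0]; G=V+.019*AX
manip.movep(G-.12*AX,o)
manip.move_straight(G-.0*AX,o,rate=.08)
manip.move_gripper(.015,25); manip.hold(.2)
s=manip.get_state(); print(s["t"],s["gripper_width"],s["tcp_pos"],G,s["contact_force"])
manip.move_straight(G+.03*ez,o,rate=.08)
c=cam("side"); cv2.imwrite("pics/c.png",cv2.resize(c["img"][120:280,160:360],None,fx=3,fy=3))
s=manip.get_state(); print(s["t"],s["gripper_width"],s["contact_force"])
E
```

```text
5.4583 0.027119898839752382 [ 0.54706733 -0.0081401   0.10834354] [ 0.54694279 -0.00814821  0.10814584] [-1.68524438 -0.28810192  2.85669181]
6.0333 0.027398188892092373 [ 0.31479359 -0.07199117 -0.39216226]
```

View pics/c.png

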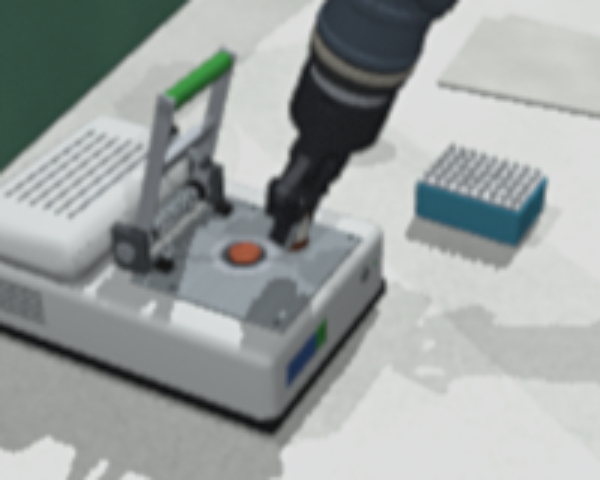

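Crop: the vial is held clear of the plate at (300,235), the disc lies undisturbed at (243,252), and the press arm is up.

```bash
python3 - <<'E'
from h import *
o=OV[0]; G=V+.019*AX; P=PL+.019*AX
manip.move_straight(G+.12*ez,o,rate=.15)
a=P.copy(); a[2]=.23
b=G-.06*ex; b[2]=.23
manip.move_straight(b,o,rate=.15); manip.move_straight(a,o,rate=.2)
a[2]=.020; manip.move_straight(a,o,rate=.1)
f0=manip.get_state()["contact_force"][2]
for z in np.arange(.016,.0095,-.001):
    a[2]=z; manip.move_straight(a,o,rate=.02); f=manip.get_state()["contact_force"][2]-f0
    print(round(z,4),round(f,2))
    if f>1.5: break
manip.move_gripper(.046); manip.hold(.2)
s=manip.get_state(); print(s["t"],s["gripper_width"],s["contact_force"])
manip.move_straight(a-.10*AX,o,rate=.1)
manip.move_straight(a-.10*AX+.18*ez,o,rate=.2)
for n in("side","top"):
    c=cam(n); Q=cloud(c)
    if n=="side": cv2.imwrite("pics/d.png",cv2.resize(c["img"][180:420,120:360],None,fx=2.4,fy=2.4))
    for q in("vial","yellow_vial","sample","bar"):
        for d in imaging.outline_of(n,q)[:2]:
            p=Q[d["pixels"]];print(n,q,round(d["confidence"],2),np.round(np.nanmedian(p,0),3),np.round(np.nanpercentile(p,[3,97],axis=0),3).tolist())
print(manip.get_state()["t"])
E
```

```text
0.016 -0.6
0.015 0.67
0.014 0.02
0.013 0.73
0.012 6.33
13.1333 0.04578335866184403 [-0.33870838 -1.29672562  0.97158364]
side vial 0.9 [0.406 0.307 0.045] [[0.396, 0.291, 0.01], [0.419, 0.312, 0.067]]
side yellow_vial 0.89 [0.487 0.299 0.046] [[0.477, 0.28, 0.007], [0.501, 0.305, 0.067]]
side sample 0.46 [ 0.589 -0.009  0.106] [[0.578, -0.022, 0.1], [0.602, 0.002, 0.108]]
side bar 0.63 [ 0.641 -0.014  0.204] [[0.617, -0.082, 0.119], [0.712, 0.031, 0.272]]
top vial 0.5 [0.408 0.293 0.063] [[0.397, 0.285, 0.009], [0.421, 0.308, 0.069]]
top yellow_vial 0.22 [ 0.439 -0.282  0.049] [[0.383, -0.325, 0.017], [0.498, -0.244, 0.06]]
top sample 0.62 [ 0.59  -0.012  0.106] [[0.579, -0.021, 0.103], [0.6, -0.002, 0.11]]
top bar 0.97 [ 0.629 -0.017  0.269] [[0.616, -0.064, 0.123], [0.67, 0.029, 0.274]]
top bar 0.42 [ 0.644 -0.019  0.103] [[0.503, -0.123, 0.068], [0.807, 0.086, 0.266]]
15.8333
```

View pics/d.png

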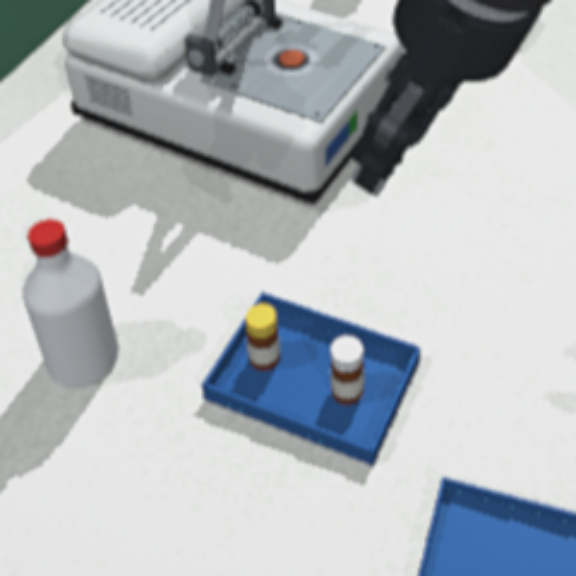

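The vial stands upright in the large tray at (347,370), with the yellow one untouched at (262,335). Next: grip the bar.

```bash
cat >> h.py <<'E'
PV=C+.075*ex; PV[2]=.122; A0=np.arctan2(.141,.040)
def barpos(th,r=.1466):
    a=A0-th; return PV-r*np.cos(a)*ex+r*np.sin(a)*ez
E
python3 - <<'E'
from h import *
o=OB[0]; B=barpos(0)-.019*ez
manip.move_gripper(.06)
manip.movep(B+.11*ez,o)
manip.move_straight(B,o,rate=.08)
f0=manip.get_state()["contact_force"]; 
manip.move_gripper(.005,45); manip.hold(.2)
s=manip.get_state(); print(s["t"],s["gripper_width"],s["tcp_pos"]-B,f0,s["contact_force"])
for th in(.15,.3):
    manip.move_straight(barpos(th)-.019*ez,o,rate=.08)
    s=manip.get_state(); print(th,s["t"],s["gripper_width"],s["contact_force"].round(1))
c=cam("side"); cv2.imwrite("pics/e.png",cv2.resize(c["img"][100:280,140:340],None,fx=3,fy=3))
E
```

```text
19.8333 0.016381058871274702 [ 3.29516433e-04 -1.59392018e-05  2.80509552e-04] [-0.44669672  0.2357686   0.69180687] [2.12928359 0.23328511 3.03846561]
0.15 20.2583 0.01648527349545092 [2.6 0.6 7.4]
0.3 20.6833 0.01659809684063374 [4.6 0.4 3. ]
```

View pics/e.png

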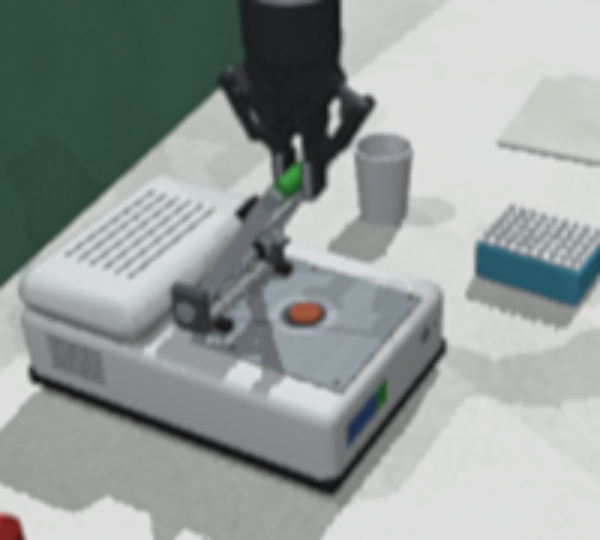

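The bar is gripped between the fingers at (293,182), the arm follows, and the disc is still at (305,313). I'll continue along the arc to the stop.

```bash
python3 - <<'E'
from h import *
o=OB[0]
def rep(k):
    s=manip.get_state(); print(k,round(s["t"],2),round(s["gripper_width"],4),s["contact_force"].round(1)); return s
for th in(.45,.6,.75,.9,1.0,1.1,1.16,1.2):
    manip.move_straight(barpos(th)-.019*ez,o,rate=.06); s=rep(th)
p=barpos(1.2)-.019*ez
for d in(.001,.002,.003,.004):
    if s["contact_force"][2]>22: break
    manip.move_straight(p-d*ez,o,rate=.02); manip.hold(.1); s=rep(d)
for n in("side","top"):
    c=cam(n);Q=cloud(c)
    if n=="side": cv2.imwrite("pics/f.png",cv2.resize(c["img"][130:290,150:350],None,fx=3,fy=3))
    for q in("bar","sample","vial"):
        for d in imaging.outline_of(n,q)[:2]:
            pp=Q[d["pixels"]];print(n,q,round(d["confidence"],2),np.round(np.nanmedian(pp,0),3),np.round(np.nanpercentile(pp,[3,97],axis=0),3).tolist())
print(manip.get_state()["tcp_pos"],p)
E
```

```text
0.45 21.25 0.0165 [ 6.4 -0.4  1.2]
0.6 21.77 0.0162 [ 6.8 -1.   2.5]
0.75 22.28 0.0165 [ 8.  -1.2  5.3]
0.9 22.8 0.0165 [ 7.4 -1.1  5.3]
1.0 23.19 0.0166 [ 6.9 -0.2  7.2]
1.1 23.58 0.0169 [ 6.9 -1.2  5.9]
1.16 23.88 0.017 [ 5.6 -0.8  8.4]
1.2 24.13 0.0165 [ 5.3 -0.8 12.6]
0.001 24.48 0.0167 [ 3.1 -0.6 12.1]
0.002 24.83 0.0167 [ 2.1 -0.9 14.1]
0.003 25.18 0.0165 [ 2.4 -0.6 11.8]
0.004 25.53 0.0163 [ 2.9 -0.6 13.9]
side bar 0.95 [0.592 0.023 0.134] [[0.52, -0.063, 0.116], [0.659, 0.045, 0.155]]
top vial 0.63 [0.408 0.293 0.062] [[0.397, 0.285, 0.013], [0.419, 0.307, 0.069]]
top vial 0.39 [0.775 0.032 0.133] [[0.521, -0.137, 0.087], [0.82, 0.099, 0.14]]
[ 0.52152172 -0.00131159  0.11415618] [ 0.52015929 -0.00123947  0.11681427]
```

View pics/f.png

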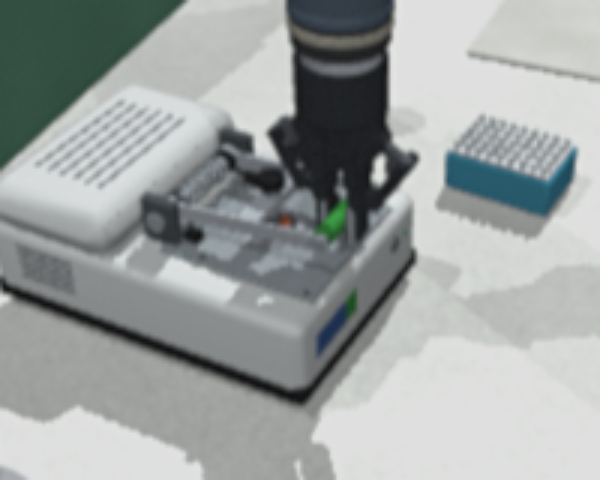

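Crop: the arm is level over the plate, the bar at (335,218) is between the fingers, and part of the disc shows at (287,220). I'll check the bar height against the 0.145 it must have at the stop.

```bash
python3 - <<'E'
from h import *
def meas():
    for n in("side","top"):
        c=cam(n);Q=cloud(c);h=cv2.cvtColor(c["img"],cv2.COLOR_BGR2HSV)
        m=(h[...,0]>45)&(h[...,0]<75)&(h[...,1]>140)&(h[...,2]>50)&(Q[...,2]>.11)&(Q[...,0]<.6)
        q=Q[m]; print(n,m.sum(),np.percentile(q,[5,50,95],axis=0).round(4).tolist())
        # arm plates: heights along spec x at y=+-45
        d=Q-C; x=d@ex; y=d@ey
        for lo in(-.06,-.02,.02):
            k=(abs(abs(y)-.045)<.004)&(x>lo)&(x<lo+.02)&(Q[...,2]>.112)
            if k.sum()>3: print("  plate x",lo,k.sum(),np.percentile(Q[k][:,2],[50,90,97]).round(4))
meas()
s=manip.get_state();print(s["t"],s["contact_force"],s["tcp_pos"])
p=barpos(1.2)-.019*ez
for d in(.006,.008):
    manip.move_straight(p-d*ez,OB[0],rate=.02); manip.hold(.2); s=manip.get_state(); print(d,s["contact_force"].round(1),s["tcp_pos"][2])
meas()
E
```

```text
side 56 [[0.5178, -0.0027, 0.1399], [0.5228, 0.0178, 0.1444], [0.5298, 0.0324, 0.146]]
  plate x -0.06 334 [0.4337 0.475  0.4854]
  plate x -0.02 39 [0.1323 0.1382 0.1387]
  plate x 0.02 52 [0.13   0.1353 0.1361]Traceback (most recent call last):
  File "<stdin>", line 12, in <module>
  File "<stdin>", line 6, in meas
    return _quantile_unchecked(
        a, q, axis, out, overwrite_input, method, keepdims, weights)
    return _ureduce(a,
                    func=_quantile_ureduce_func,
    ...<5 lines>...
                    overwrite_input=overwrite_input,
                    method=method)
    r = func(a, **kwargs)
    result = _quantile(arr,
                       quantiles=q,
    ...<2 lines>...
                       out=out,
                       weights=wgt)
    slices_having_nans = np.isnan(arr[-1, ...])
                                  ~~~^^^^^^^^^
IndexError: index -1 is out of bounds for axis 0 with size 0
```

Bar top is at 0.146, which matches the stop (0.145); 1.15 rad would give about 0.152. I'll firm the grip and press slightly to confirm the stop by force.

```bash
python3 - <<'E'
from h import *
def meas():
    c=cam("side");Q=cloud(c);h=cv2.cvtColor(c["img"],cv2.COLOR_BGR2HSV)
    m=(h[...,0]>45)&(h[...,0]<75)&(h[...,1]>140)&(h[...,2]>50)&(Q[...,2]>.11)&(Q[...,0]<.6)
    print(m.sum(),np.percentile(Q[m][:,2],[5,50,95]).round(4))
p=barpos(1.2)-.019*ez
manip.move_gripper(.005,80)
for d in(.005,.006,.007):
    manip.move_straight(p-d*ez,OB[0],rate=.02); manip.hold(.2); s=manip.get_state(); print(d,s["contact_force"].round(1),s["tcp_pos"].round(4),round(s["gripper_width"],4)); meas()
    if s["contact_force"][2]>28: break
manip.hold(1); s=manip.get_state(); print(s["t"],s["contact_force"].round(1),s["tcp_pos"].round(4)); meas()
E
```

```text
0.005 [ 0.6  0.2 20.4] [ 0.5215 -0.0013  0.1138] 0.0162
54 [0.1403 0.1438 0.1457]
0.006 [-2.2 -0.6 26.6] [ 0.5215 -0.0013  0.1134] 0.0161
54 [0.1393 0.1432 0.1457]
0.007 [-5.7  0.1 33.8] [ 0.5215 -0.0013  0.1131] 0.0155
54 [0.1392 0.1433 0.1449]
28.75 [-6.2  0.4 33.3] [ 0.5216 -0.0013  0.1131]
55 [0.1391 0.1434 0.1449]
```

```bash
python3 - <<'E'
from h import *
p=barpos(1.2)-.019*ez
manip.move_straight(p-.006*ez,OB[0],rate=.02); manip.hold(.8); s=manip.get_state(); print(s["t"],s["contact_force"].round(1),s["tcp_pos"].round(4))
c=cam("side");Q=cloud(c);h=cv2.cvtColor(c["img"],cv2.COLOR_BGR2HSV)
m=(h[...,0]<14)&(h[...,1]>110)&(abs(Q[...,0]-.59)<.03)&(abs(Q[...,1]+.01)<.03)&(Q[...,2]<.113)
print(m.sum(),np.percentile(Q[m],[3,97],axis=0).round(4).tolist() if m.any() else None)
for n in("side","top"):
  if n=="top": c=cam(n);Q=cloud(c)
  for q in("vial","yellow_vial","tip_rack","wash_bottle","beaker"):
    for d in imaging.outline_of(n,q)[:1]: print(n,q,round(d["confidence"],2),np.nanmedian(Q[d["pixels"]],0).round(3))
manip.close_job()
E
```

```text
29.85 [-2.8 -0.5 25.7] [ 0.5216 -0.0013  0.1134]
8 [[0.5792, -0.0216, 0.1039], [0.5867, -0.0106, 0.1095]]
side vial 0.71 [0.406 0.307 0.046]
side yellow_vial 0.67 [0.657 0.047 0.099]
side wash_bottle 0.72 [0.633 0.357 0.095]
side beaker 0.34 [0.407 0.306 0.047]
top vial 0.51 [0.408 0.294 0.064]
top yellow_vial 0.65 [0.488 0.287 0.063]
top tip_rack 0.96 [ 0.439 -0.282  0.049]
top wash_bottle 0.65 [0.635 0.331 0.109]
top beaker 0.97 [ 0.648 -0.353  0.054]
the job is handed in; nothing more can be done
```

The white-capped vial is standing in the large blue tray, let go. The press arm is down at its stop with the gripper still holding the green bar, and I handed the job in at 29.9 s.

**Checks that agreed**
- **Vial:** it stood upright in the tray at about (0.407, 0.295), as seen in the picture and by both cameras.
- **Press arm:** the top of the bar measured about 0.145 m, the height it should have at the stop. The push rose from about 13 N to over 30 N with hardly any further travel, so it is on the stop. I eased it back to about 26 N before handing in.
- **Bystanders:** tip rack, wash bottle and beaker measured within 1 mm of their first readings. The yellow-capped vial had no good first reading from the top camera. Its last top-camera position (0.488, 0.287) fits the first side view, and it looked unmoved.

**Weak or contradictory checks**
- **Sample disc:** at the end only 8 pixels of it showed past the arm. They lie where the disc was, but that does not measure its centre, and I could not measure the foot's force directly.
- **Detections:** two last side-view detections were plainly wrong. "Yellow vial" landed on the spectrometer and "beaker" on the white-capped vial, so I ignored them.
- **Top camera at the stop:** its bar-height check found no green points, because the gripper hides the bar, so that height comes from the side camera alone.

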